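# Nest the kit trays in the drawer and shut it

### The arm

A 6-joint arm with a two-finger parallel gripper is mounted at the origin on a cart in front of the work surface, level with it; the furniture and walls round the work are solid. World frame = base frame: x ahead of the robot, y to its left, z up, the work surface at z = 0. Lengths are in m, angles in rad, forces in N, time in s.
With the tool pointing down it reaches from about 0.35 to 0.775 m from the base axis. Payload 7.3 kg.
Tool frame: the origin (TCP) lies at the very end of the fingers, on their centre line; the grasp point (between the pads) lies 19 mm behind it; z points along the fingers, y is the line along which they close (so a half turn about z gives the same grasp; the last joint's range is limited). The gripper opens to 92 mm and grips with 3 to 60 N. Pads are 19 mm wide; open, the fingers measure 130 mm over their backs; the gripper's body (75 mm by 190 mm) begins 47 mm behind the grasp point.
Start: joints at [-1.424, 0.342, 1.524, -0, 1.275, -0.146], TCP at [0.152, -0.503, 0.187] pointing down, gripper open.
Joint ranges: [-2.53, 2.53], [-0.77, 2.02], [0.04, 2.7], [-1, 4.14], [0.28, 2.66], [-3.11, 3.11]. Speed limits (rad/s): [2.57, 2.57, 3.14, 3.14, 3.14, 3.14].

### API

Orientations are given as [roll, pitch, yaw] about the fixed x, y, z axes, in that order (R = Rz(yaw) Ry(pitch) Rx(roll)).
In Python, from cell import observe, read_camera, get_calibration, hand_in, search_frame gives the robot as it stands.
- The arm moves only by the tool step_arm, never from a script. Its argument "commands" is a list of rows, each an object with "translation": the shift along the tool's x, y, z in mm, a list of three; "roll": the turn about the tool's z in rad. In form: [{"translation": [x, y, z], "roll": roll}, ...]. A call has 1 to 20 rows; each row shifts and turns the commanded pose from where the row before left it, along the tool's axes as they then stand; what a row does not reach is not made up. A row lasts 1/12 s, in which the tool goes at most 41.7 mm and 7.16 degrees, less where a joint would pass 70% of its speed; a pose out of reach is approached as far as the arm can. A call is refused whole if a number of a shift passes 41.7 or a number of a turn 0.125, either way. A call with a gripper value outside its range is refused whole. "fingers" is the opening, from 0 (shut) to 1 (fully open), set as the call begins (left out, the last holds). The fingers move at their own pace and stop on an object; "grip_force" is the grip in N (left out, the last holds). Time passes only in rows, so rows that do not move let the fingers close. It gives the time, the measured TCP pose, the force, the opening and the grip force at its end, in the units of the state.
- observe(): the state, without advancing time (a new reading comes with each control period).
- read_camera(name): name is "scene" or "side" or "wrist"; returns the picture (400x640x3 uint8, red, green, blue); there is no depth.
- get_calibration(name): a dict with "camera_matrix" (3x3 intrinsics, pixels), "dist_coeffs" ([k1, k2, p1, p2, k3] as OpenCV has them; the pictures are not rectified), "world_from_camera" (4x4, takes a point from camera to world coordinates). Camera axes: x right, y up, looking along -z (the intrinsics and any distortion apply to the point x, -y, -z); pixel columns grow to the right and rows downward; lengths in m; the calibration is good to about 2 mm. A picture is of the moment at which its call begins: read the wrist's pose just before it. get_calibration takes no time and is no camera call; for the wrist camera it gives the pose at the moment of the call.
- hand_in(): hands the job in; it is judged then, once.
Trained networks look in the newest picture that a camera, given by its name, has taken for a name from the list of things; names that differ only in an ending like _2 or _b are one class to them, and where a whole thing is asked for, a point or a joint stands for the part that bears it (a point fixed in the world has none). Each returns a list of dicts, best first, with "confidence" (0 to 1); they miss things now and then, are a little off and sometimes report something else, mostly with a low value. They report only what shows in the picture. A call takes as long as a camera call.
- search_frame(camera, name): "at" ([x, y, z] in m, in world coordinates, good to about 4 mm: the middle of the surface that is visible of it).
The state is a dict: "time": time; "qpos": joint angles; "qvel": joint speeds; "joint_efforts": joint torques, N m; "tool_pos": TCP position; "tool_rot": TCP orientation; "contact_force": force on the tool from outside, world axes, zero at the start; "torque": the same for the moment, N m; "opening": finger opening in m; "grip_force": force on a finger pad.
Only numpy, scipy, OpenCV 4.12 (cv2) and the standard library are available. Lean on these libraries where they do the work, as an engineer would, in place of code of your own. Each camera call takes 0.05 s, during which the arm holds its last target. There are 200 camera calls.

### The job

Put the two blue kit trays that were left out on the bench away: nest them, fully seated one inside the other, on the matching tray that lies in the open drawer, with the tray that still holds the heatsink on top and the heatsink left in it. Lower the trays in rather than dropping them, then push the drawer fully shut on the stack, leaving the other things on the bench where they are.

Things in the scene. Friction and masses are not known exactly. Their poses are not given: they have to be found in the camera images.
- tray_base_mid (a point): Centre, half-way up, of the empty blue plastic tray lying loose in the open drawer, its foot 16 mm above the bench. All three trays are alike: open, 118 x 62 mm over the rim, 36 mm high, walls 2.5 mm thick drafted 14 degrees, foot 91 x 35 mm. x along its length, y across its width, z up. Nested, each tray's rim band rests on the rim below, 18 mm higher, with 2 mm play; either way round fits.
- tray_empty_mid (a point): Centre, half-way up, of the empty blue tray on the bench; shape and axes as tray_base, about 85 g. The top 18 mm of its outside is a vertical rim band, flat over the middle 84 mm of each long side, good to grip across the 62 mm width; a nested tray's band stays wholly above the one below.
- tray_loaded_mid (a point): Centre, half-way up, of the blue tray on the bench that holds the heatsink; same shape and axes as tray_base, same rim band and weight as tray_empty (the heatsink adds 60 g).
- heatsink_mid (a point): Centre of the black finned heatsink, 28 x 50 x 30 mm high, 60 g, standing loose on the 2.5 mm thick floor of tray_loaded, below its rim, its 50 mm (its own y) along the tray's length.
- cabinet: Fixed grey steel bench-top drawer unit, 200 mm deep (x), 214 mm wide (y), 106 mm high; origin at the centre of its underside on the bench, x from its front to its back (the drawer comes out along -x), z up. Its opening reaches 102 mm above the bench: three fully nested trays in the drawer reach 88 mm and pass under it, badly nested ones jam.
- drawer (a joint): Slide of the drawer in m: 0 is fully shut, more is farther out (stop at 0.18). Starts 0.165 to 0.18 m out, slides with about 2.5 N of friction, stays where left. Inside 180 mm long, 184 mm wide, floor 16 mm, side and back walls 50 mm above the bench; its white front is 8 mm thick and reaches 104 mm above the bench.
- drawer_pull (a point): Middle of the drawer's aluminium bow handle, a level 8 mm round bar about 96 mm long (along y), 76 mm above the bench, its axis 22 mm in front of the drawer's front. It moves with the drawer; its x points the way the drawer shuts, z up. It may be pushed to shut the drawer.
- side_cutters: Side cutters with red handles, 40 x 137 x 11 mm, lying on the bench; origin at the centre of the underside. To be left alone.
- tape_roll: Roll of black tape, 62 x 59 x 19 mm, lying flat; origin at the centre of the underside. To be left alone.
- screwdriver_blue: Screwdriver with blue handle, 22 x 172 x 21 mm, lying on the bench; origin at the centre of the underside. To be left alone.
- flux_bottle: Small bottle with a red spout, 35 x 35 x 86 mm, standing on the bench; origin at the centre of the underside. To be left alone.

How it is judged:
By the outcome, as a careful person would: the job done as asked, in the order asked, and still so for the second after the job is handed in, with the robot touching nothing.
It also fails if it takes over 72 s, if anything falls off the work surface, if the arm or the gripper's body presses on something with over 40 N, if the wrist force passes 120 N, or if a joint passes its speed limit or range.

## Working session

There is one attempt and no reset: what is moved stays moved. The work goes in short steps, Python scripts to look and compute and a tool call to move; the robot and the scene stay as the last step left them, time stands still between calls to the robot, and variables do not carry over. Pictures are saved under pics/ and viewed, at most 10 in all, crops included, and the job is handed in when it is done.

Besides the shell and the picture viewer there is one more tool, called by a JSON object that holds its "method" and its "body", one argument or row to a line. step_arm: Moves the arm, as the interface text tells. Its arguments: {"type":"object","properties":{"commands":{"type":"array"},"fingers":{"type":"number"},"grip_force":{"type":"number"}},"required":["commands"]}

```bash
mkdir -p pics; ls; python3 - <<'E'
from cell import *
import cv2,numpy as np
s=observe();print({k:np.round(v,3).tolist() for k,v in s.items()})
ims=[]
for c in["scene","side"]:
    im=read_camera(c);cv2.imwrite(f"pics/{c}0.png",im[:,:,::-1])
    K=get_calibration(c);print(c,np.round(K["camera_matrix"],1).tolist(),np.round(K["world_from_camera"],3).tolist(),K["dist_coeffs"])
    for n in["tray_base_mid","heatsink_mid","cabinet","drawer","drawer_pull","side_cutters","tape_roll","screwdriver_blue","flux_bottle"]:
        print(c,n,[(np.round(d["at"],3).tolist(),round(d["confidence"],2)) for d in search_frame(c,n)])
E
```

```text
pics
{'time': 0.0, 'qpos': [-1.424, 0.343, 1.525, 0.0, 1.275, -0.146], 'qvel': [-0.0, -0.0, 0.001, -0.001, -0.001, 0.001], 'joint_efforts': [0.0, -43.124, -24.422, 0.072, 0.056, -0.0], 'tool_pos': [0.151, -0.502, 0.186], 'tool_rot': [-3.14, -0.0, 0.293], 'contact_force': [-0.237, -0.302, 0.559], 'torque': [0.016, 0.023, -0.042], 'grip_force': 0.0, 'opening': 0.092}
scene [[398.8, 0.0, 316.4], [0.0, 398.8, 194.0], [0.0, 0.0, 1.0]] [[0.803, 0.229, -0.55, -0.089], [-0.596, 0.331, -0.732, -0.907], [0.014, 0.915, 0.402, 0.587], [0.0, 0.0, 0.0, 1.0]] [-0.03412594  0.          0.          0.          0.        ]
scene tray_base_mid [([0.641, -0.038, 0.047], 0.49)]
scene heatsink_mid [([0.484, -0.352, 0.031], 0.69)]
scene cabinet [([0.597, -0.099, 0.048], 0.68), ([0.73, -0.094, 0.065], 0.59)]
scene drawer [([0.594, -0.096, 0.044], 0.7)]
scene drawer_pull [([0.597, -0.099, 0.045], 0.67)]
scene side_cutters [([0.597, -0.099, 0.041], 0.24)]
scene tape_roll [([0.728, -0.094, 0.065], 0.59), ([0.631, -0.297, 0.017], 0.58)]
scene screwdriver_blue [([0.645, -0.034, 0.046], 0.25)]
scene flux_bottle [([0.482, -0.355, 0.03], 0.5)]
side [[382.2, 0.0, 320.7], [0.0, 382.2, 198.8], [0.0, 0.0, 1.0]] [[-0.976, 0.127, -0.179, 0.384], [-0.219, -0.629, 0.746, 0.89], [-0.018, 0.767, 0.641, 0.8], [0.0, 0.0, 0.0, 1.0]] [0.03242932 0.         0.         0.         0.        ]
side tray_base_mid [([0.612, -0.065, 0.041], 0.83), ([0.478, 0.25, 0.019], 0.52)]
side heatsink_mid [([0.489, -0.351, 0.033], 0.62)]
side cabinet [([0.735, -0.004, 0.077], 0.88)]
side drawer [([0.598, -0.044, 0.03], 0.63)]
side drawer_pull [([0.602, -0.042, 0.027], 0.71)]
side side_cutters [([0.646, 0.193, 0.009], 0.61)]
side tape_roll [([0.643, -0.287, 0.021], 0.64)]
side screwdriver_blue [([0.383, 0.084, 0.015], 0.8)]
side flux_bottle [([0.637, 0.468, 0.044], 0.92), ([0.646, 0.193, 0.01], 0.67), ([0.383, 0.084, 0.012], 0.44), ([0.603, -0.043, 0.025], 0.24)]
```

View pics/scene0.png

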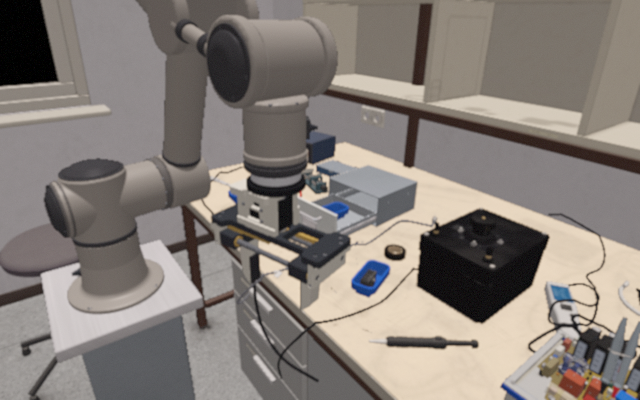

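View pics/side0.png

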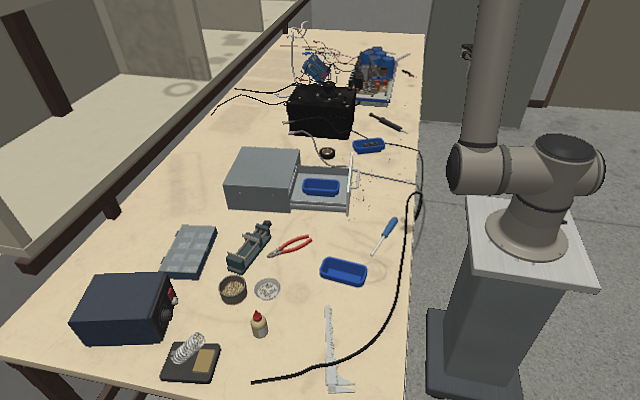

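The side view shows the empty tray at (343,271), the loaded tray at (368,146), and the base tray in the drawer at (321,187) with the drawer front near (350,190). I'll write a tray-fit helper that matches the blue silhouette.

```bash
cat > h.py <<'E'
from cell import *
import cv2,numpy as np
from scipy.optimize import minimize
def proj(P,c):
    T=np.linalg.inv(c["world_from_camera"]);p=np.atleast_2d(P)@T[:3,:3].T+T[:3,3]
    p=p*[1,-1,-1]
    return cv2.projectPoints(p.reshape(-1,1,3),np.zeros(3),np.zeros(3),np.array(c["camera_matrix"]),np.array(c["dist_coeffs"]))[0].reshape(-1,2)
def ray(uv,c,z):
    "pixels -> world points at height z"
    n=cv2.undistortPoints(np.array(uv,float).reshape(-1,1,2),np.array(c["camera_matrix"]),np.array(c["dist_coeffs"])).reshape(-1,2)
    W=np.array(c["world_from_camera"]);d=np.c_[n[:,0],-n[:,1],-np.ones(len(n))]@W[:3,:3].T;o=W[:3,3]
    return o+d*((z-o[2])/d[:,2])[:,None]
def tray_pts(x,y,a,zf,foot=True):
    def rect(l,w,z):return [[sx*l/2,sy*w/2,z] for sx in(-1,1) for sy in(-1,1)]
    # rim corners slightly chamfered
    P=[]
    for z in(zf+.036,zf+.018):
        for sx in(-1,1):
            for sy in(-1,1):
                P+=[[sx*.059,sy*.021,z],[sx*.049,sy*.031,z],[sx*.056,sy*.028,z]]
    if foot:P+=rect(.085,.030,zf)
    P=np.array(P);R=np.array([[np.cos(a),-np.sin(a)],[np.sin(a),np.cos(a)]])
    P[:,:2]=P[:,:2]@R.T+[x,y];return P
def blue(im):
    h=cv2.cvtColor(im,cv2.COLOR_RGB2HSV)
    return cv2.inRange(h,(105,110,40),(128,255,255))
def fit(im,c,x,y,zf,a=0,foot=True):
    "silhouette fit of tray near x,y with foot height zf; returns x,y,yaw,IoU"
    m=blue(im);u=proj([[x,y,zf+.036]],c)[0]
    n,l,st,ce=cv2.connectedComponentsWithStats(cv2.morphologyEx(m,cv2.MORPH_CLOSE,np.ones((3,3))))
    k=min([i for i in range(1,n) if st[i,4]>100],key=lambda i:np.hypot(*(ce[i]-u)))
    S=4;pts=cv2.findNonZero((l==k).astype(np.uint8)).reshape(-1,2)
    hull=cv2.convexHull(pts.astype(np.float32)).reshape(-1,2)
    def iou(p):
        q=cv2.convexHull(proj(tray_pts(*p[:2],p[2],zf,foot),c).astype(np.float32)).reshape(-1,2)
        A,_=cv2.intersectConvexConvex(hull,q)
        return -A/(cv2.contourArea(hull)+cv2.contourArea(q)-A)
    best=min((minimize(iou,[x,y,a+d],method="Nelder-Mead",options=dict(initial_simplex=[[x,y,a+d],[x+.015,y,a+d],[x,y+.015,a+d],[x,y,a+d+.3]],xatol=1e-4,fatol=1e-5)) for d in(-.6,0,.6)),key=lambda r:r.fun)
    return np.round([*best.x,-best.fun],4),st[k]
def tomove(dx,dy,yaw):
    return np.round([1e3*(dx*np.cos(yaw)+dy*np.sin(yaw)),1e3*(dx*np.sin(yaw)-dy*np.cos(yaw))],1)
E
python3 - <<'E'
from h import *
im=cv2.imread("pics/side0.png")[:,:,::-1].copy();c=get_calibration("side")
print(fit(im,c,.478,.25,0));print(fit(im,c,.487,-.351,0));print(fit(im,c,.612,-.065,.016))
c2=get_calibration("scene");im2=cv2.imread("pics/scene0.png")[:,:,::-1].copy()
print(fit(im2,c2,.487,-.351,0))
# drawer front top edge, cabinet top corners
print(ray([[350,165],[351,213]],c,.104).round(3).tolist());print(ray([[238,148],[299,150],[285,212],[223,209],[300,183]],c,.106).round(3).tolist())
E
```

```text
(array([ 0.4816,  0.2593, -0.1197,  0.8794]), array([320, 257,  47,  30, 974], dtype=int32))
(array([ 0.4897, -0.3577,  0.5062,  0.8644]), array([353, 138,  33,  16, 348], dtype=int32))
(array([ 0.6099, -0.0517,  0.1501,  0.9082]), array([302, 178,  38,  19, 589], dtype=int32))
(array([ 0.4961, -0.3504,  0.5079,  0.8179]), array([352, 261,  37,  35, 651], dtype=int32))
[[0.524, -0.101, 0.104], [0.485, 0.122, 0.104]]
[[0.911, -0.124, 0.106], [0.705, -0.152, 0.106], [0.661, 0.156, 0.106], [0.832, 0.179, 0.106], [0.654, 0.023, 0.106]]
```

{"method": "step_arm", "body": {
  "commands": [
    {"translation": [0, 0, -20], "roll": 0},
    {"translation": [20, -20, -20], "roll": 0.02},
    {"translation": [25, -25, -20], "roll": 0.02},
    {"translation": [25, -25, -20], "roll": 0.02},
    {"translation": [25, -25, -20], "roll": 0.02},
    {"translation": [25, -25, -20], "roll": 0.02},
    {"translation": [25, -25, 0], "roll": 0.02},
    {"translation": [25, -25, 0], "roll": 0.02},
    {"translation": [25, -25, 0], "roll": 0.02},
    {"translation": [25, -25, 0], "roll": 0.02},
    {"translation": [25, -25, 0], "roll": 0.02},
    {"translation": [25, -25, 0], "roll": 0.02},
    {"translation": [25, -25, 0], "roll": 0.02},
    {"translation": [10, -25, 0], "roll": 0.02},
    {"translation": [10, -25, 0], "roll": 0.02},
    {"translation": [0, -25, 0], "roll": 0},
    {"translation": [0, -25, 0], "roll": 0}
  ],
  "fingers": 1
}}

```text
time: 2.42
tool_pos: [0.4055, -0.058, 0.3068]
tool_rot: [-3.142, 0.0, 0.013]
contact_force: [-0.3, -0.0, -0.9]
opening: 0.0919
grip_force: 0.0
```

```bash
cat > look.py <<'E'
import sys
from h import *
n=sys.argv[1];c=get_calibration("wrist");im=read_camera("wrist");cv2.imwrite(f"pics/{n}.png",im[:,:,::-1]);np.save(f"pics/{n}.npy",c)
s=observe();print(s["time"],np.round(s["tool_pos"],4),np.round(s["tool_rot"],3))
a=[float(v) for v in sys.argv[2:]]
if a:print(fit(im,c,*a))
E
python3 look.py w1 .612 -.055 .016 .15; python3 -c "
import numpy as np;print(np.load('pics/w1.npy',allow_pickle=True).item())"
```

```text
2.4667 [ 0.4049 -0.0545  0.3071] [-3.139 -0.     0.015]
(array([ 0.585 , -0.0517,  0.0729,  0.7249]), array([ 288,    0,   46,   69, 2816], dtype=int32))
{'camera_matrix': array([[285.70093844,   0.        , 314.78143649],
       [  0.        , 285.70093844, 201.28540036],
       [  0.        ,   0.        ,   1.        ]]), 'dist_coeffs': array([-0.04969078,  0.        ,  0.        ,  0.        ,  0.        ]), 'world_from_camera': array([[ 1.33777439e-02,  9.58002858e-01,  2.86446436e-01,
         4.82401900e-01],
       [-9.99910514e-01,  1.28238519e-02,  3.80964783e-03,
        -5.80814436e-02],
       [-2.36931598e-05, -2.86471767e-01,  9.58088684e-01,
         5.04243046e-01],
       [ 0.00000000e+00,  0.00000000e+00,  0.00000000e+00,
         1.00000000e+00]])}
```

View pics/w1.png

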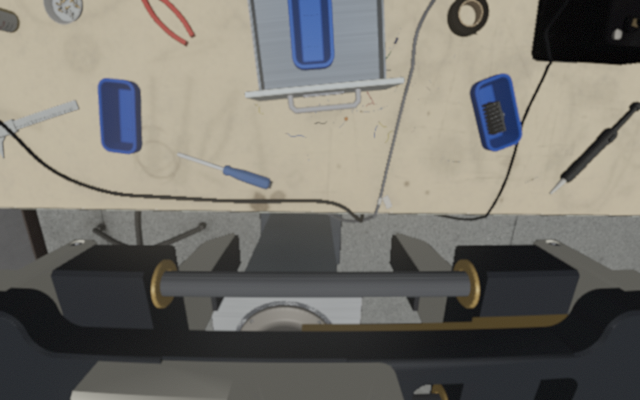

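The wrist view shows the empty tray at (119,117), the loaded tray at (496,112) with the heatsink at (494,117), the base tray cut off at the top (312,30), and the handle at (325,100). I'll fit the bench trays and the handle from this picture.

```bash
python3 - <<'E'
from h import *
im=cv2.imread("pics/w1.png")[:,:,::-1].copy();c=np.load("pics/w1.npy",allow_pickle=True).item()
print(fit(im,c,.48,.255,0));print(fit(im,c,.49,-.355,0,.2))
print("front top",ray([[248,95],[402,82]],c,.104).round(3).tolist(),"bar",ray([[290,104],[360,100]],c,.076).round(3).tolist())
m=blue(im);n,l,st,ce=cv2.connectedComponentsWithStats(m);print([(st[i].tolist(),ce[i].round(1).tolist()) for i in range(1,n) if st[i,4]>200])
E
```

```text
(array([ 0.479 ,  0.2614, -0.1736,  0.7817]), array([  99,   79,   38,   74, 2030], dtype=int32))
(array([ 0.4918, -0.3544,  0.4375,  0.887 ]), array([ 472,   74,   50,   77, 2264], dtype=int32))
front top [[0.509, 0.031, 0.104], [0.528, -0.172, 0.104]] bar [[0.499, -0.022, 0.076], [0.506, -0.122, 0.076]]
[([288, 0, 46, 69, 2811], [311.3, 32.7]), ([472, 74, 50, 77, 2258], [497.0, 110.9]), ([99, 79, 38, 74, 1853], [118.6, 114.4])]
```

{"method": "step_arm", "body": {
  "commands": [
    {"translation": [20, 0, 0], "roll": 0},
    {"translation": [35, 0, 0], "roll": 0},
    {"translation": [35, 0, 0], "roll": 0},
    {"translation": [30, 0, 0], "roll": 0},
    {"translation": [10, 0, 0], "roll": 0},
    {"translation": [0, 0, 0], "roll": 0},
    {"translation": [0, 0, 0], "roll": 0}
  ]
}}

```text
time: 3.05
tool_pos: [0.5351, -0.0578, 0.3063]
tool_rot: [-3.141, 0.001, 0.013]
contact_force: [-0.2, 0.9, 0.0]
opening: 0.0915
grip_force: 0.0
```

```bash
python3 look.py w2 .615 -.052 .016 .1
```

```text
3.1 [ 0.5347 -0.0578  0.3067] [3.142e+00 1.000e-03 1.300e-02]
(array([ 0.6091, -0.0494,  0.0791,  0.9141]), array([ 288,   76,   43,   80, 2961], dtype=int32))
```

View pics/w2.png

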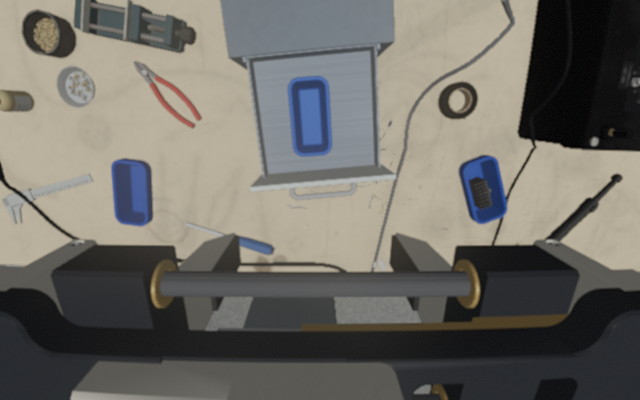

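The whole drawer is in view: base tray at (310,115), handle at (323,190), empty tray (132,192), loaded tray (482,188). I'll cross-check the sizes and the poses using the rim plane.

```bash
cat >> h.py <<'E'
def blue2(im):
    I=im.astype(int);return ((I[...,2]-I[...,0]>45)&(I[...,2]>70)).astype(np.uint8)
def rim(im,c,x,y,zf):
    "rim-plane rectangle of the blue blob nearest x,y"
    m=cv2.morphologyEx(blue2(im),cv2.MORPH_OPEN,np.ones((3,3)));u=proj([[x,y,zf+.036]],c)[0]
    n,l,st,ce=cv2.connectedComponentsWithStats(m)
    k=min([i for i in range(1,n) if st[i,4]>300],key=lambda i:np.hypot(*(ce[i]-u)))
    cs,_=cv2.findContours((l==k).astype(np.uint8),cv2.RETR_EXTERNAL,cv2.CHAIN_APPROX_NONE)
    P=ray(cs[0].reshape(-1,2),c,zf+.036)[:,:2].astype(np.float32)
    (cx,cy),(w,h),a=cv2.minAreaRect(P*1000);a=np.deg2rad(a)
    if w<h:w,h,a=h,w,a+np.pi/2
    a=(a+np.pi/2)%np.pi-np.pi/2
    return "rim x %.1f y %.1f  %.0f x %.0f yaw %.3f box %s"%(cx,cy,w,h,a,st[k].tolist())
E
python3 - <<'E'
from h import *
for n in("w1","w2"):
    im=cv2.imread(f"pics/{n}.png")[:,:,::-1].copy();c=np.load(f"pics/{n}.npy",allow_pickle=True).item()
    for p in[(.48,.255,0),(.49,-.355,0),(.61,-.05,.016)]:
        print(n,rim(im,c,*p));
        for f in (True,False):print("   ",fit(im,c,*p,foot=f)[0])
print("front top",ray([[252,187],[395,176]],c,.104).round(3).tolist(),"bar",ray([[290,194],[355,190]],c,.076).round(3).tolist(),"sides",ray([[250,62],[265,176],[376,46],[378,165]],c,.05).round(3).tolist())
E
```

```text
w1 rim x 480.8 y 260.9  115 x 61 yaw -0.111 box [98, 79, 39, 74, 1523]
    [ 0.479   0.2614 -0.1736  0.7817]
    [ 0.479   0.2614 -0.1736  0.7817]
w1 rim x 493.8 y -352.8  117 x 64 yaw 0.395 box [474, 74, 48, 77, 2126]
    [ 0.4918 -0.3544  0.4376  0.887 ]
    [ 0.4918 -0.3544  0.4376  0.887 ]
w1 rim x 596.4 y -51.7  92 x 62 yaw 0.081 box [288, 0, 46, 69, 2879]
    [ 0.585  -0.0517  0.0729  0.7249]
    [ 0.585  -0.0517  0.0729  0.7249]
w2 rim x 482.2 y 260.6  116 x 61 yaw -0.110 box [112, 160, 37, 66, 1220]
    [ 0.4772  0.2661 -0.2603  0.7719]
    [ 0.4772  0.2661 -0.2603  0.7719]
w2 rim x 495.7 y -352.7  119 x 65 yaw 0.379 box [462, 156, 45, 67, 1670]
    [ 0.4912 -0.3564  0.4655  0.8711]
    [ 0.4912 -0.3564  0.4655  0.8711]
w2 rim x 610.4 y -50.8  117 x 61 yaw 0.084 box [288, 76, 44, 81, 2890]
    [ 0.6091 -0.0494  0.0797  0.9141]
    [ 0.6091 -0.0494  0.0797  0.9141]
front top [[0.513, 0.031, 0.104], [0.532, -0.174, 0.104]] bar [[0.495, -0.021, 0.076], [0.503, -0.121, 0.076]] sides [[0.688, 0.038, 0.05], [0.518, 0.021, 0.05], [0.712, -0.145, 0.05], [0.538, -0.16, 0.05]]
```

{"method": "step_arm", "body": {
  "commands": [
    {"translation": [-7, -16, 0], "roll": 0},
    {"translation": [-13, -32, 0], "roll": 0},
    {"translation": [-13, -32, 0], "roll": 0},
    {"translation": [-13, -32, 0], "roll": 0},
    {"translation": [-13, -32, 10], "roll": 0},
    {"translation": [-13, -32, 20], "roll": 0},
    {"translation": [-13, -32, 20], "roll": 0},
    {"translation": [-13, -32, 20], "roll": 0},
    {"translation": [-13, -32, 20], "roll": 0},
    {"translation": [-13, -30, 10], "roll": 0},
    {"translation": [-7, -16, 0], "roll": 0.06},
    {"translation": [0, 0, 0], "roll": 0.06},
    {"translation": [0, 0, 0], "roll": 0},
    {"translation": [0, 0, 0], "roll": 0}
  ]
}}

```text
time: 4.27
tool_pos: [0.3998, 0.2582, 0.2075]
tool_rot: [-3.141, -0.001, -0.105]
contact_force: [0.3, 0.6, -0.3]
opening: 0.0918
grip_force: 0.0
```

```bash
python3 look.py w3; python3 - <<'E'
from h import *
im=cv2.imread("pics/w3.png")[:,:,::-1].copy();c=np.load("pics/w3.npy",allow_pickle=True).item()
print(rim(im,c,.482,.261,0))
E
```

```text
4.3167 [0.4001 0.2579 0.2075] [-3.141e+00 -1.000e-03 -1.060e-01]
rim x 480.1 y 261.8  83 x 32 yaw -0.103 box [291, 79, 27, 70, 1816]
```

View pics/w3.png

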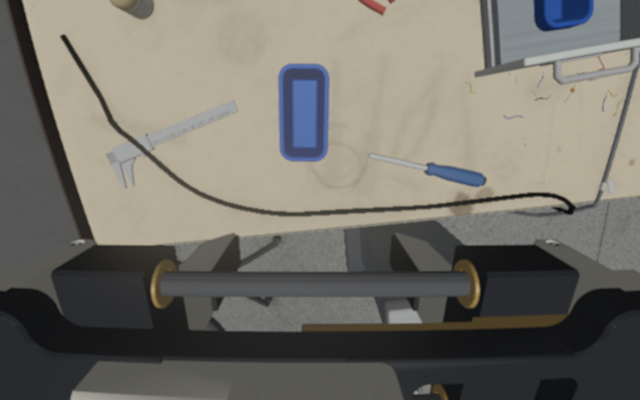

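The empty tray's rim spans about (279..329, 64..161), but the mask only caught its floor. I'll loosen the colour threshold.

```bash
sed -i 's/return ((I\[...,2\].*/return ((I[...,2]-I[...,0]>22)\&(I[...,2]-I[...,1]>12)).astype(np.uint8)/; s/MORPH_OPEN,np.ones((3,3))/MORPH_CLOSE,np.ones((3,3))/' h.py; python3 - <<'E'
from h import *
im=cv2.imread("pics/w3.png")[:,:,::-1].copy();c=np.load("pics/w3.npy",allow_pickle=True).item()
print(rim(im,c,.482,.261,0));print(ray([[304,112]],c,.036))
im=cv2.imread("pics/w2.png")[:,:,::-1].copy();c=np.load("pics/w2.npy",allow_pickle=True).item()
for p in[(.48,.255,0),(.49,-.355,0),(.61,-.05,.016)]:print(rim(im,c,*p))
E
```

```text
rim x 480.9 y 262.7  115 x 61 yaw -0.107 box [279, 64, 50, 97, 4605]
[[0.48301453 0.26167416 0.036     ]]
rim x 482.1 y 258.6  118 x 67 yaw -0.111 box [111, 159, 40, 67, 2250]
rim x 494.8 y -351.6  122 x 67 yaw 0.397 box [460, 156, 47, 68, 1893]
rim x 610.2 y -50.8  119 x 64 yaw 0.084 box [287, 75, 46, 82, 3296]
```

{"method": "step_arm", "body": {
  "commands": [
    {"translation": [20, -3, 0], "roll": 0},
    {"translation": [30, -5, 10], "roll": 0},
    {"translation": [21, -3, 20], "roll": 0},
    {"translation": [10, -2, 30], "roll": 0},
    {"translation": [0, 0, 35], "roll": 0},
    {"translation": [0, 0, 35], "roll": 0},
    {"translation": [0, 0, 28], "roll": 0},
    {"translation": [0, 0, 18], "roll": 0},
    {"translation": [0, 0, 10], "roll": 0},
    {"translation": [0, 0, 2], "roll": 0},
    {"translation": [0, 0, 0], "roll": 0}
  ],
  "fingers": 1
}}

```text
time: 5.23
tool_pos: [0.4826, 0.2624, 0.0192]
tool_rot: [3.142, -0.0, -0.107]
contact_force: [0.2, -0.2, 0.5]
opening: 0.0918
grip_force: 0.0
```

{"method": "step_arm", "body": {
  "commands": [
    {"translation": [0, 0, 0], "roll": 0},
    {"translation": [0, 0, 0], "roll": 0},
    {"translation": [0, 0, 0], "roll": 0},
    {"translation": [0, 0, 0], "roll": 0},
    {"translation": [0, 0, 0], "roll": 0},
    {"translation": [0, 0, 0], "roll": 0},
    {"translation": [0, 0, 0], "roll": 0},
    {"translation": [0, 0, 0], "roll": 0}
  ],
  "fingers": 0,
  "grip_force": 15
}}

```text
time: 5.9
tool_pos: [0.4821, 0.2628, 0.0189]
tool_rot: [3.141, -0.0, -0.107]
contact_force: [-0.3, 0.4, 0.4]
opening: 0.043
grip_force: 0.0
```

```bash
python3 look.py w4; python3 - <<'E'
from h import *
print(observe()["opening"])
im=read_camera("side")[180:360,200:460];im=cv2.resize(im,None,fx=3,fy=3)[:,:,::-1]
w=cv2.imread("pics/w4.png");cv2.imwrite("pics/c4.png",np.vstack([im[:400,:640],w])[:, :][:800]) 
cv2.imwrite("pics/s4.png",im)
E
```

```text
5.95 [0.4821 0.2628 0.0189] [ 3.141  0.    -0.107]
0.03908164908485994
```

View pics/s4.png

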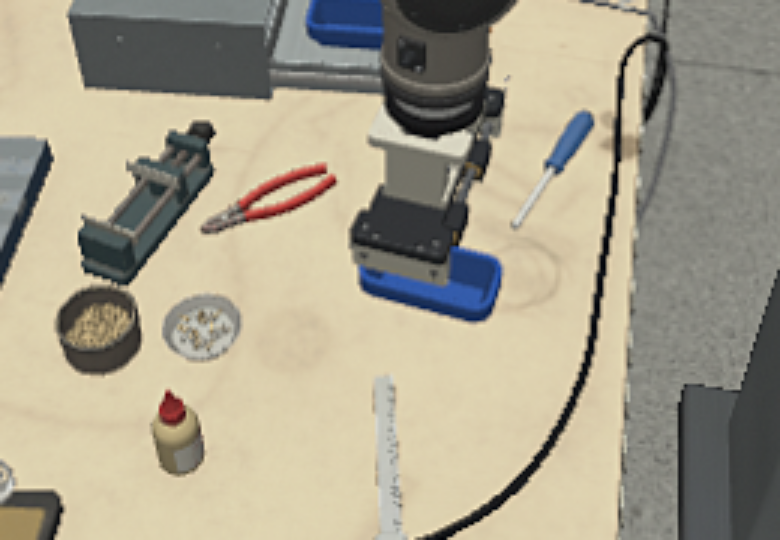

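The tray is still in place at (430,285) in this crop, and the gripper's fingers can't be seen outside it. I'll check the wrist view and project the known points.

```bash
python3 - <<'E'
from h import *
im=cv2.imread("pics/s4.png");c=get_calibration("side")
def pr(P):return ((proj(P,c)-[200,180])*3)
q=pr(tray_pts(.482,.262,-.107,0))
for p in q.astype(int):cv2.circle(im,tuple(map(int,p)),3,(0,255,255),-1)
for p in pr([[.482,.262,.019],[.482,.262,.085],[.482,.357,.085],[.482,.167,.085]]).astype(int):cv2.circle(im,tuple(map(int,p)),4,(0,0,255),-1)
w=cv2.imread("pics/w4.png")
o=np.zeros((500,800,3),np.uint8);o[:300,:400]=im[120:420,250:650];o[:250,400:]=cv2.resize(w,(400,250))
print(observe()["opening"],observe()["grip_force"])
cv2.imwrite("pics/d4.png",o)
E
```

```text
0.03514709514943718 0.0
```

View pics/d4.png

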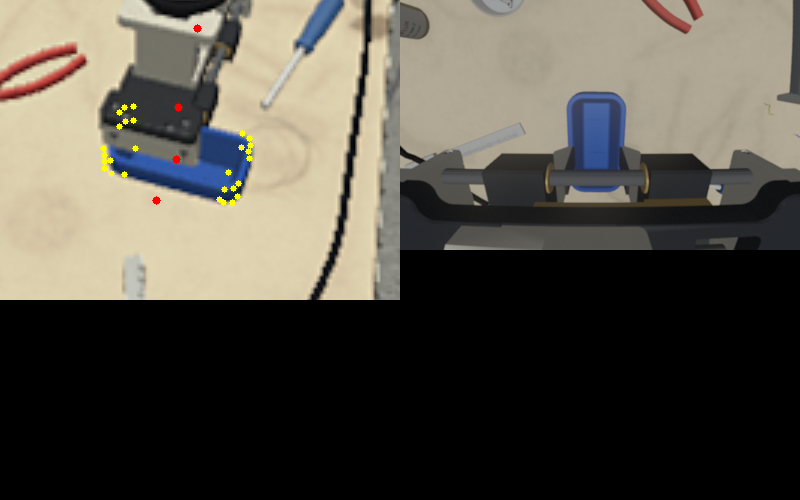

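{"method": "step_arm", "body": {
  "commands": [
    {"translation": [0, 0, 0], "roll": 0}
  ]
}}

```text
time: 6.08
tool_pos: [0.4821, 0.2628, 0.0188]
tool_rot: [3.141, 0.0, -0.107]
contact_force: [0.4, 0.4, -0.2]
opening: 0.0281
grip_force: 0.0
```

```bash
python3 - <<'E'
from h import *
im=cv2.imread("pics/w4.png")
im2=read_camera("wrist")[:,:,::-1]
s=observe();print(s["time"],s["opening"],s["grip_force"],s["contact_force"])
cv2.imwrite("pics/d5.png",np.hstack([cv2.resize(im[140:320,180:460],None,fx=1.4,fy=1.4),cv2.resize(im2[140:320,180:460],None,fx=1.4,fy=1.4)]))
E
```

```text
6.1333 0.024187289230789423 0.0 [0.45593238 1.23926019 0.08730972]
```

View pics/d5.png

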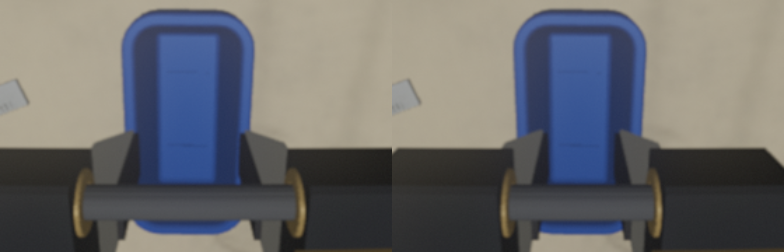

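```bash
python3 - <<'E'
from h import *
c=get_calibration("scene")
p=np.array([.151,-.502,.186]);a=.293;yv=np.array([np.sin(a),-np.cos(a),0]);xv=np.array([np.cos(a),np.sin(a),0])
for dz in(0,.019,.066):
    print(dz,[proj([p+s*yv+[0,0,dz]],c)[0].round(0).tolist() for s in(-.065,-.046,.046,.065)])
# wrist image: where do tips/pads project now
cw=get_calibration("wrist");p=np.array([.4821,.2628,.0188]);a=-.107;yv=np.array([np.sin(a),-np.cos(a),0])
for dz in(0,.019,.066):print("w",dz,[proj([p+s*yv+[0,0,dz]],cw)[0].round(0).tolist() for s in(-.031,-.012,.012,.031)])
E
```

```text
0 [[249.0, 297.0], [258.0, 302.0], [304.0, 327.0], [315.0, 333.0]]
0.019 [[248.0, 287.0], [257.0, 292.0], [304.0, 317.0], [315.0, 323.0]]
0.066 [[246.0, 261.0], [256.0, 266.0], [304.0, 289.0], [316.0, 295.0]]
w 0 [[271.0, 225.0], [297.0, 225.0], [329.0, 225.0], [355.0, 225.0]]
w 0.019 [[267.0, 235.0], [295.0, 235.0], [331.0, 235.0], [359.0, 235.0]]
w 0.066 [[253.0, 271.0], [289.0, 271.0], [336.0, 271.0], [372.0, 271.0]]
```

```bash
python3 - <<'E'
from h import *
im=cv2.imread("pics/scene0.png")
for u in(246,250,254,304,310,316):print(u,[(v,im[v,u].tolist()) for v in range(262,336,5)])
im=cv2.imread("pics/s4.png");c=get_calibration("side")
o=np.hstack([cv2.resize(cv2.imread("pics/scene0.png")[190:340,190:370],None,fx=3,fy=3)])
cv2.imwrite("pics/d6.png",np.hstack([o[:, :540],np.zeros((450,10,3),np.uint8)]))
E
```

```text
246 [(262, [125, 132, 137]), (267, [124, 131, 139]), (272, [123, 131, 137]), (277, [115, 122, 128]), (282, [107, 113, 119]), (287, [95, 100, 103]), (292, [91, 91, 94]), (297, [113, 110, 114]), (302, [114, 116, 120]), (307, [100, 102, 104]), (312, [109, 115, 121]), (317, [100, 102, 106]), (322, [99, 100, 103]), (327, [99, 100, 102]), (332, [101, 102, 105])]
250 [(262, [50, 53, 56]), (267, [63, 65, 70]), (272, [81, 86, 90]), (277, [88, 94, 98]), (282, [94, 99, 104]), (287, [110, 111, 113]), (292, [142, 145, 150]), (297, [96, 99, 104]), (302, [97, 99, 103]), (307, [124, 127, 132]), (312, [100, 100, 104]), (317, [113, 120, 125]), (322, [136, 138, 144]), (327, [100, 103, 106]), (332, [96, 98, 103])]
254 [(262, [29, 24, 30]), (267, [33, 28, 29]), (272, [31, 28, 28]), (277, [30, 26, 27]), (282, [70, 68, 72]), (287, [38, 37, 42]), (292, [67, 67, 69]), (297, [56, 55, 61]), (302, [71, 73, 75]), (307, [93, 93, 98]), (312, [128, 134, 137]), (317, [97, 98, 101]), (322, [198, 200, 206]), (327, [148, 150, 156]), (332, [98, 100, 104])]
304 [(262, [38, 30, 33]), (267, [68, 63, 64]), (272, [37, 32, 31
[... 282 characters left out ...]
(262, [36, 32, 34]), (267, [124, 131, 138]), (272, [125, 133, 139]), (277, [125, 132, 139]), (282, [124, 132, 138]), (287, [134, 141, 146]), (292, [122, 128, 135]), (297, [121, 127, 133]), (302, [120, 126, 132]), (307, [193, 215, 232]), (312, [193, 214, 232]), (317, [163, 181, 196]), (322, [93, 101, 108]), (327, [45, 45, 46]), (332, [28, 32, 50])]
316 [(262, [49, 47, 45]), (267, [70, 72, 75]), (272, [124, 132, 138]), (277, [88, 89, 93]), (282, [127, 135, 141]), (287, [120, 127, 132]), (292, [118, 124, 130]), (297, [116, 123, 128]), (302, [190, 212, 230]), (307, [193, 216, 233]), (312, [194, 215, 233]), (317, [193, 215, 233]), (322, [71, 79, 90]), (327, [96, 104, 112]), (332, [95, 103, 111])]
```

View pics/d6.png

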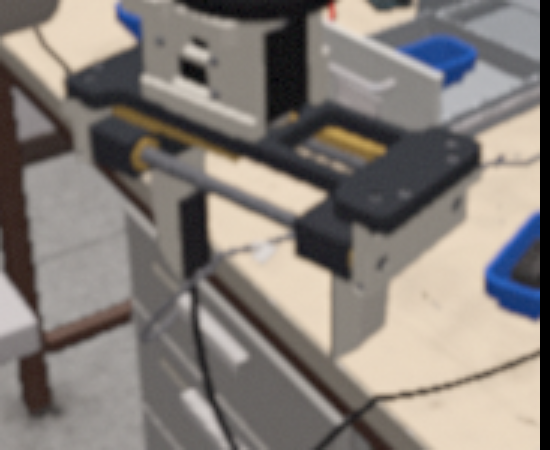

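The fingers closed above the rim. In both the scene and wrist views the real fingertips sit about 35–45 mm behind the reported TCP. I'll reopen and come down in small steps to find where the tips really meet the bench.

{"method": "step_arm", "body": {
  "commands": [
    {"translation": [0, 0, 0], "roll": 0},
    {"translation": [0, 0, 0], "roll": 0},
    {"translation": [0, 0, 0], "roll": 0},
    {"translation": [0, 0, 0], "roll": 0},
    {"translation": [0, 0, 0], "roll": 0},
    {"translation": [0, 0, 0], "roll": 0},
    {"translation": [0, 0, 0], "roll": 0},
    {"translation": [0, 0, 0], "roll": 0},
    {"translation": [0, 0, 0], "roll": 0},
    {"translation": [0, 0, 0], "roll": 0},
    {"translation": [0, 0, 0], "roll": 0},
    {"translation": [0, 0, 5], "roll": 0},
    {"translation": [0, 0, 4], "roll": 0},
    {"translation": [0, 0, 3], "roll": 0},
    {"translation": [0, 0, 0], "roll": 0}
  ],
  "fingers": 1
}}

```text
time: 7.38
tool_pos: [0.4815, 0.2625, 0.0059]
tool_rot: [3.141, 0.002, -0.107]
contact_force: [0.5, 0.1, 0.1]
opening: 0.0919
grip_force: 0.0
```

{"method": "step_arm", "body": {
  "commands": [
    {"translation": [0, 0, 3], "roll": 0},
    {"translation": [0, 0, 2], "roll": 0},
    {"translation": [0, 0, 0], "roll": 0}
  ]
}}

```text
time: 7.63
tool_pos: [0.4819, 0.2627, 0.0014]
tool_rot: [3.141, 0.001, -0.107]
contact_force: [-0.2, -0.1, 0.2]
opening: 0.0919
grip_force: 0.0
```

{"method": "step_arm", "body": {
  "commands": [
    {"translation": [0, 0, 2], "roll": 0},
    {"translation": [0, 0, 2], "roll": 0},
    {"translation": [0, 0, 0], "roll": 0}
  ]
}}

```text
time: 7.88
tool_pos: [0.482, 0.2627, -0.0025]
tool_rot: [3.141, 0.0, -0.107]
contact_force: [0.4, 0.3, 0.6]
opening: 0.0917
grip_force: 0.0
```

The TCP reads -2.5 mm with no contact, so the fingers are shorter than stated. Continuing down carefully.

{"method": "step_arm", "body": {
  "commands": [
    {"translation": [0, 0, 4], "roll": 0},
    {"translation": [0, 0, 4], "roll": 0},
    {"translation": [0, 0, 0], "roll": 0}
  ]
}}

```text
time: 8.13
tool_pos: [0.4816, 0.2626, -0.011]
tool_rot: [3.141, 0.001, -0.107]
contact_force: [0.3, 0.1, 0.5]
opening: 0.0917
grip_force: 0.0
```

{"method": "step_arm", "body": {
  "commands": [
    {"translation": [0, 0, 3], "roll": 0},
    {"translation": [0, 0, 3], "roll": 0},
    {"translation": [0, 0, 0], "roll": 0}
  ]
}}

```text
time: 8.38
tool_pos: [0.4818, 0.2626, -0.0168]
tool_rot: [3.141, 0.001, -0.107]
contact_force: [-0.7, 0.4, 0.6]
opening: 0.0917
grip_force: 0.0
```

{"method": "step_arm", "body": {
  "commands": [
    {"translation": [0, 0, 2], "roll": 0},
    {"translation": [0, 0, 2], "roll": 0},
    {"translation": [0, 0, 0], "roll": 0}
  ]
}}

```text
time: 8.63
tool_pos: [0.482, 0.2627, -0.0205]
tool_rot: [3.141, 0.0, -0.107]
contact_force: [-1.0, 1.0, -0.5]
opening: 0.092
grip_force: 0.0
```

{"method": "step_arm", "body": {
  "commands": [
    {"translation": [0, 0, 2], "roll": 0},
    {"translation": [0, 0, 2], "roll": 0},
    {"translation": [0, 0, 0], "roll": 0}
  ]
}}

```text
time: 8.88
tool_pos: [0.4819, 0.2627, -0.0245]
tool_rot: [3.141, 0.0, -0.107]
contact_force: [-0.7, -0.4, 0.9]
opening: 0.0916
grip_force: 0.0
```

{"method": "step_arm", "body": {
  "commands": [
    {"translation": [0, 0, 2], "roll": 0},
    {"translation": [0, 0, 2], "roll": 0},
    {"translation": [0, 0, 0], "roll": 0}
  ]
}}

```text
time: 9.13
tool_pos: [0.4819, 0.2627, -0.0285]
tool_rot: [3.141, 0.001, -0.107]
contact_force: [-0.6, 0.3, -1.2]
opening: 0.0917
grip_force: 0.0
```

{"method": "step_arm", "body": {
  "commands": [
    {"translation": [0, 0, 2], "roll": 0},
    {"translation": [0, 0, 2], "roll": 0},
    {"translation": [0, 0, 0], "roll": 0}
  ]
}}

```text
time: 9.38
tool_pos: [0.4819, 0.2627, -0.0326]
tool_rot: [3.141, 0.001, -0.107]
contact_force: [-0.4, -0.4, -0.1]
opening: 0.0913
grip_force: 0.0
```

{"method": "step_arm", "body": {
  "commands": [
    {"translation": [0, 0, 1.5], "roll": 0},
    {"translation": [0, 0, 1.5], "roll": 0},
    {"translation": [0, 0, 0], "roll": 0}
  ]
}}

```text
time: 9.63
tool_pos: [0.482, 0.2627, -0.0354]
tool_rot: [3.141, 0.0, -0.107]
contact_force: [-0.3, -0.6, -1.0]
opening: 0.0915
grip_force: 0.0
```

{"method": "step_arm", "body": {
  "commands": [
    {"translation": [0, 0, 1.5], "roll": 0},
    {"translation": [0, 0, 1], "roll": 0},
    {"translation": [0, 0, 0], "roll": 0}
  ]
}}

```text
time: 9.88
tool_pos: [0.4821, 0.2627, -0.0378]
tool_rot: [3.141, 0.0, -0.107]
contact_force: [-0.9, 0.7, 0.2]
opening: 0.0922
grip_force: 0.0
```

{"method": "step_arm", "body": {
  "commands": [
    {"translation": [0, 0, 1.5], "roll": 0},
    {"translation": [0, 0, 1.5], "roll": 0},
    {"translation": [0, 0, 0], "roll": 0}
  ]
}}

```text
time: 10.13
tool_pos: [0.4824, 0.2629, -0.0396]
tool_rot: [-3.141, -0.001, -0.107]
contact_force: [-2.6, -1.0, 10.5]
opening: 0.0918
grip_force: 5.2
```

{"method": "step_arm", "body": {
  "commands": [
    {"translation": [0, 0, 1.5], "roll": 0},
    {"translation": [0, 0, 1.5], "roll": 0},
    {"translation": [0, 0, 0], "roll": 0}
  ]
}}

```text
time: 10.38
tool_pos: [0.4825, 0.2629, -0.0398]
tool_rot: [-3.141, -0.002, -0.107]
contact_force: [-10.5, -4.6, 36.7]
opening: 0.0921
grip_force: 18.0
```

The tips touch the bench at TCP z = -0.039, so the true tips are 39 mm behind the reported TCP. Every move gets that offset. Raising to tip height 19.5 mm and gripping.

{"method": "step_arm", "body": {
  "commands": [
    {"translation": [0, 0, -10], "roll": 0},
    {"translation": [0, 0, -10], "roll": 0},
    {"translation": [0, 0, -4.5], "roll": 0},
    {"translation": [0, 0, 0], "roll": 0}
  ]
}}

```text
time: 10.72
tool_pos: [0.4831, 0.2632, -0.0181]
tool_rot: [-3.141, -0.002, -0.107]
contact_force: [-0.8, -0.5, -0.6]
opening: 0.0917
grip_force: 0.0
```

{"method": "step_arm", "body": {
  "commands": [
    {"translation": [0, 0, 0], "roll": 0},
    {"translation": [0, 0, 0], "roll": 0},
    {"translation": [0, 0, 0], "roll": 0},
    {"translation": [0, 0, 0], "roll": 0},
    {"translation": [0, 0, 0], "roll": 0},
    {"translation": [0, 0, 0], "roll": 0},
    {"translation": [0, 0, 0], "roll": 0}
  ],
  "fingers": 0,
  "grip_force": 15
}}

```text
time: 11.3
tool_pos: [0.482, 0.2628, -0.0194]
tool_rot: [3.141, 0.0, -0.107]
contact_force: [-0.1, 0.1, -1.2]
opening: 0.062
grip_force: 15.0
```

Gripped at 62 mm. Lifting, then carrying the tray over the base tray.

{"method": "step_arm", "body": {
  "commands": [
    {"translation": [0, 0, -10], "roll": 0},
    {"translation": [0, 0, -25], "roll": 0},
    {"translation": [0, 0, -35], "roll": 0},
    {"translation": [0, 0, -35], "roll": 0},
    {"translation": [5, 10, -30], "roll": 0},
    {"translation": [14, 25, -15], "roll": 0},
    {"translation": [19, 35, 0], "roll": 0},
    {"translation": [20, 37, 0], "roll": 0},
    {"translation": [20, 37, 0], "roll": 0},
    {"translation": [20, 37, 0], "roll": 0},
    {"translation": [20, 37, 0], "roll": 0},
    {"translation": [19, 36, 0], "roll": 0},
    {"translation": [14, 26, 0], "roll": 0},
    {"translation": [10, 18, 0], "roll": -0.05},
    {"translation": [0, 0, 0], "roll": -0.07},
    {"translation": [0, 0, 0], "roll": -0.071},
    {"translation": [0, 0, 0], "roll": 0},
    {"translation": [0, 0, 0], "roll": 0}
  ]
}}

```text
time: 12.8
tool_pos: [0.6096, -0.0493, 0.1314]
tool_rot: [3.141, -0.0, 0.082]
contact_force: [-0.8, 0.1, -1.9]
opening: 0.0618
grip_force: 15.0
```

```bash
python3 look.py w7; python3 - <<'E'
from h import *
im=cv2.imread("pics/w7.png")[:,:,::-1].copy();c=np.load("pics/w7.npy",allow_pickle=True).item()
m=cv2.morphologyEx(blue2(im),cv2.MORPH_CLOSE,np.ones((3,3)))
n,l,st,ce=cv2.connectedComponentsWithStats(m);print([(st[i].tolist(),ce[i].round(1).tolist()) for i in range(1,n) if st[i,4]>200])
print(observe()["opening"],proj(tray_pts(.610,-.051,.084,.131)[:12],c).round(0).tolist())
print(proj(tray_pts(.610,-.051,.084,.016)[:12],c).round(0).tolist())
s=read_camera("side");cv2.imwrite("pics/s7.png",s[:,:,::-1])
E
```

```text
12.85 [ 0.6096 -0.049   0.1313] [ 3.141 -0.     0.082]
[([255, 134, 121, 139, 14554], [315.1, 208.7]), ([262, 297, 106, 27, 2789], [314.5, 309.9])]
0.06190001850106671 [[347.0, 323.0], [362.0, 311.0], [357.0, 319.0], [285.0, 323.0], [270.0, 311.0], [275.0, 320.0], [353.0, 149.0], [370.0, 166.0], [365.0, 154.0], [278.0, 149.0], [262.0, 167.0], [266.0, 154.0]]
[[335.0, 249.0], [345.0, 240.0], [342.0, 246.0], [296.0, 249.0], [286.0, 240.0], [289.0, 246.0], [337.0, 135.0], [348.0, 146.0], [345.0, 139.0], [293.0, 136.0], [283.0, 146.0], [286.0, 139.0]]
```

```bash
python3 - <<'E'
from h import *
im=cv2.imread("pics/w7.png")[:,:,::-1].copy();c=np.load("pics/w7.npy",allow_pickle=True).item()
for off in(0,):
    q=proj(tray_pts(.6096,-.049,.082,.1507)[:24],c);print(q.min(0),q.max(0))
m=cv2.morphologyEx(blue2(im),cv2.MORPH_CLOSE,np.ones((3,3)))
for v in(128,132,134,136,140,150,170,200,230):
    u=np.where(m[v,240:390])[0];print(v,(u.min()+240,u.max()+240) if len(u) else None)
ys=np.where(m[:,315])[0];print("col315",ys.min(),ys.max())
E
```

```text
[250.92799227 149.55730062] [373.41540645 345.21655424]
128 None
132 None
134 (np.int64(303), np.int64(328))
136 (np.int64(294), np.int64(336))
140 (np.int64(288), np.int64(342))
150 (np.int64(283), np.int64(347))
170 (np.int64(261), np.int64(369))
200 (np.int64(256), np.int64(375))
230 (np.int64(258), np.int64(373))
col315 134 323
```

```bash
python3 - <<'E'
from h import *
im=cv2.imread("pics/w7.png")[:,:,::-1].copy();c=np.load("pics/w7.npy",allow_pickle=True).item()
m=cv2.morphologyEx(blue2(im),cv2.MORPH_CLOSE,np.ones((3,3)))
m=m[:,:]
for dx in(-.006,-.003,0,.003,.006):
    q=cv2.convexHull(np.vstack([proj(tray_pts(.6096+dx,-.0515,.082,.1507)[:12],c)]).astype(np.float32)).astype(int)
    k=np.zeros_like(m);cv2.fillConvexPoly(k,q,1)
    print(dx,[(v,(np.where(k[v])[0][[0,-1]]).tolist() if k[v].any() else None) for v in(152,156,160,164,168,172)])
print([(v,(np.where(m[v,240:390])[0][[0,-1]]+240).tolist()) for v in(146,148,150,152,154,156,158,160,162,164,168,172)])
print(im[140:175:2,315].tolist())
E
```

```text
-0.006 [(152, None), (156, None), (160, None), (164, None), (168, [268, 365]), (172, [260, 371])]
-0.003 [(152, None), (156, None), (160, [273, 359]), (164, [264, 368]), (168, [259, 373]), (172, [258, 374])]
0 [(152, None), (156, [269, 364]), (160, [261, 373]), (164, [259, 375]), (168, [257, 376]), (172, [255, 378])]
0.003 [(152, [265, 370]), (156, [260, 374]), (160, [258, 376]), (164, [257, 377]), (168, [255, 379]), (172, [255, 379])]
0.006 [(152, [260, 375]), (156, [258, 377]), (160, [257, 378]), (164, [256, 379]), (168, [256, 379]), (172, [257, 378])]
[(146, [284, 346]), (148, [283, 347]), (150, [283, 347]), (152, [283, 347]), (154, [281, 349]), (156, [276, 353]), (158, [274, 357]), (160, [271, 359]), (162, [268, 362]), (164, [266, 364]), (168, [263, 368]), (172, [260, 371])]
[[82, 118, 182], [55, 78, 131], [52, 69, 108], [52, 71, 116], [68, 99, 162], [86, 123, 188], [77, 110, 172], [48, 63, 100], [49, 70, 116], [58, 89, 152], [77, 114, 180], [80, 118, 185], [79, 117, 184], [75, 111, 178], [55, 83, 142], [44, 64, 109], [48, 71, 122], [56, 87, 152]]
```

By the camera, the held tray is aligned with the base tray to about 1–2 mm. Lowering.

{"method": "step_arm", "body": {
  "commands": [
    {"translation": [1, 0, 15], "roll": 0},
    {"translation": [0, 0, 25], "roll": 0},
    {"translation": [0, 0, 25], "roll": 0},
    {"translation": [0, 0, 15], "roll": 0},
    {"translation": [0, 0, 8], "roll": 0},
    {"translation": [0, 0, 8], "roll": 0},
    {"translation": [0, 0, 6], "roll": 0},
    {"translation": [0, 0, 4], "roll": 0},
    {"translation": [0, 0, 3], "roll": 0},
    {"translation": [0, 0, 0], "roll": 0}
  ]
}}

```text
time: 13.73
tool_pos: [0.6108, -0.0492, 0.0219]
tool_rot: [3.141, -0.0, 0.084]
contact_force: [-0.5, -0.1, -1.0]
opening: 0.0617
grip_force: 15.0
```

{"method": "step_arm", "body": {
  "commands": [
    {"translation": [0, 0, 2], "roll": 0},
    {"translation": [0, 0, 2], "roll": 0},
    {"translation": [0, 0, 1], "roll": 0},
    {"translation": [0, 0, 0], "roll": 0}
  ]
}}

```text
time: 14.07
tool_pos: [0.6107, -0.0492, 0.0168]
tool_rot: [3.142, 0.0, 0.084]
contact_force: [-0.1, 0.5, -1.4]
opening: 0.0621
grip_force: 15.0
```

{"method": "step_arm", "body": {
  "commands": [
    {"translation": [0, 0, 1], "roll": 0},
    {"translation": [0, 0, 1], "roll": 0},
    {"translation": [0, 0, 0], "roll": 0}
  ]
}}

```text
time: 14.32
tool_pos: [0.6107, -0.0492, 0.0148]
tool_rot: [3.142, 0.0, 0.084]
contact_force: [0.1, -0.3, -1.0]
opening: 0.062
grip_force: 15.0
```

{"method": "step_arm", "body": {
  "commands": [
    {"translation": [0, 0, 1], "roll": 0},
    {"translation": [0, 0, 0], "roll": 0},
    {"translation": [0, 0, 0], "roll": 0}
  ]
}}

```text
time: 14.57
tool_pos: [0.611, -0.0492, 0.0144]
tool_rot: [3.141, -0.001, 0.084]
contact_force: [-0.1, -0.2, 3.7]
opening: 0.0616
grip_force: 15.0
```

It seated at exactly the expected height. Releasing and backing off to verify.

{"method": "step_arm", "body": {
  "commands": [
    {"translation": [0, 0, 0], "roll": 0},
    {"translation": [0, 0, 0], "roll": 0},
    {"translation": [0, 0, 0], "roll": 0},
    {"translation": [0, 0, 0], "roll": 0},
    {"translation": [0, 0, -5], "roll": 0},
    {"translation": [0, 0, -15], "roll": 0},
    {"translation": [0, 0, -30], "roll": 0},
    {"translation": [0, 0, -35], "roll": 0},
    {"translation": [-10, 0, -35], "roll": 0},
    {"translation": [-25, 0, -35], "roll": 0},
    {"translation": [-30, 0, -35], "roll": 0},
    {"translation": [-30, 0, -30], "roll": 0},
    {"translation": [-15, 0, -15], "roll": 0},
    {"translation": [0, 0, 0], "roll": 0},
    {"translation": [0, 0, 0], "roll": 0}
  ],
  "fingers": 0.85
}}

```text
time: 15.82
tool_pos: [0.5056, -0.0582, 0.2453]
tool_rot: [3.14, -0.003, 0.083]
contact_force: [0.5, -0.3, -0.2]
opening: 0.0781
grip_force: 0.0
```

```bash
python3 look.py w8; python3 - <<'E'
from h import *
im=cv2.imread("pics/w8.png")[:,:,::-1].copy();c=np.load("pics/w8.npy",allow_pickle=True).item()
print(rim(im,c,.61,-.05,.034));print(rim(im,c,.495,-.352,0))
E
```

```text
15.8667 [ 0.5055 -0.058   0.2439] [ 3.141e+00 -1.000e-03  8.400e-02]
rim x 610.0 y -50.4  118 x 64 yaw 0.083 box [289, 41, 52, 102, 5041]
rim x 494.1 y -350.6  123 x 69 yaw 0.394 box [480, 156, 50, 78, 2521]
```

The empty tray is nested: its rim measures 118 x 64 at the 70 mm plane, at (0.610,-0.050). Now to the loaded tray.

{"method": "step_arm", "body": {
  "commands": [
    {"translation": [-6, 16, 0], "roll": 0},
    {"translation": [-11, 32, 0], "roll": 0},
    {"translation": [-12, 34, 0], "roll": 0},
    {"translation": [-12, 34, 0], "roll": 0},
    {"translation": [-12, 34, 0], "roll": 0},
    {"translation": [-12, 34, 5], "roll": 0},
    {"translation": [-12, 34, 10], "roll": 0},
    {"translation": [-12, 34, 15], "roll": 0},
    {"translation": [-11, 32, 15], "roll": 0},
    {"translation": [-11, 32, 10], "roll": -0.04},
    {"translation": [0, 0, 5], "roll": -0.09},
    {"translation": [0, 0, 0], "roll": -0.09},
    {"translation": [0, 0, 0], "roll": -0.086},
    {"translation": [0, 0, 0], "roll": 0},
    {"translation": [0, 0, 0], "roll": 0}
  ],
  "fingers": 1
}}

```text
time: 17.12
tool_pos: [0.4213, -0.382, 0.1821]
tool_rot: [-3.139, 0.001, 0.387]
contact_force: [0.2, -0.5, -0.5]
opening: 0.092
grip_force: 0.0
```

```bash
python3 look.py w9; python3 - <<'E'
from h import *
im=cv2.imread("pics/w9.png")[:,:,::-1].copy();c=np.load("pics/w9.npy",allow_pickle=True).item()
print(rim(im,c,.495,-.352,0))
g=im.astype(int);s=proj([[.495,-.352,.03]],c)[0].astype(int);k=(g.max(2)<60).astype(np.uint8)[s[1]-45:s[1]+45,s[0]-22:s[0]+22]
ys,xs=np.nonzero(k);print(s,len(xs),ray([[xs.mean()+s[0]-22,ys.mean()+s[1]-45]],c,.0325) if len(xs) else 0)
print([(np.round(d["at"],3).tolist(),round(d["confidence"],2)) for d in search_frame("wrist","heatsink_mid")])
E
```

```text
17.1667 [ 0.4213 -0.382   0.1826] [-3.14e+00  1.00e-03  3.87e-01]
rim x 493.9 y -354.4  116 x 61 yaw 0.391 box [289, 61, 55, 105, 5236]
[314 113] 0 0
[([0.489, -0.354, 0.031], 0.7)]
```

```bash
python3 - <<'E'
from h import *
im=cv2.imread("pics/w9.png")[:,:,::-1].copy();c=np.load("pics/w9.npy",allow_pickle=True).item()
k=(im.max(2)<75).astype(np.uint8);k[235:]=0
k=cv2.morphologyEx(k,cv2.MORPH_OPEN,np.ones((9,9)))
n,l,st,ce=cv2.connectedComponentsWithStats(k);print([st[i].tolist() for i in range(1,n)])
i=max([i for i in range(1,n) if st[i,0]+st[i,2]>400],key=lambda i:st[i,4])
cs=cv2.findContours((l==i).astype(np.uint8),0,2)[0][0]
p=cv2.approxPolyDP(cs,4,True).reshape(-1,2);print(p.tolist())
for z in(0,.05,.1):print(z,ray(p,c,z)[:,:2].round(3).tolist())
t=np.array([np.cos(.391),np.sin(.391)]);w=np.array([np.sin(.391),-np.cos(.391)])
P=ray(p,c,0)[:,:2]-[.494,-.3545];print("in tool frame z=0",np.round(np.c_[P@t,P@w],3).tolist())
E
```

```text
[[394, 0, 246, 131, 25492], [0, 139, 6, 13, 74], [589, 157, 10, 10, 100], [14, 185, 177, 50, 5484], [456, 195, 13, 11, 137], [606, 211, 20, 22, 322]]
[[394, 57], [394, 68], [500, 116], [611, 130], [612, 111], [639, 99], [639, 0], [418, 0]]
0 [[0.594, -0.416], [0.583, -0.422], [0.586, -0.576], [0.635, -0.733], [0.656, -0.719], [0.687, -0.748], [0.787, -0.674], [0.662, -0.415]]
0.05 [[0.581, -0.408], [0.571, -0.413], [0.574, -0.547], [0.616, -0.683], [0.635, -0.671], [0.661, -0.696], [0.748, -0.632], [0.64, -0.407]]
0.1 [[0.567, -0.4], [0.559, -0.404], [0.561, -0.518], [0.598, -0.634], [0.613, -0.623], [0.636, -0.644], [0.709, -0.59], [0.617, -0.399]]
in tool frame z=0 [[0.069, 0.095], [0.056, 0.096], [0.001, 0.24], [-0.014, 0.404], [0.011, 0.399], [0.028, 0.437], [0.149, 0.407], [0.132, 0.12]]
```

The black box's nearest corner is about 17 mm clear of the gripper body. I'll grip 8 mm back along the tray for margin; the heatsink is on that side too.

{"method": "step_arm", "body": {
  "commands": [
    {"translation": [20, 0, 0], "roll": 0},
    {"translation": [30, 1, 15], "roll": 0},
    {"translation": [20, 1, 25], "roll": 0},
    {"translation": [0, 0, 35], "roll": 0},
    {"translation": [0, 0, 35], "roll": 0},
    {"translation": [0, 0, 30], "roll": 0},
    {"translation": [0, 0, 25], "roll": 0},
    {"translation": [0, 0, 18], "roll": 0},
    {"translation": [0, 0, 12], "roll": 0},
    {"translation": [0, 0, 7], "roll": 0},
    {"translation": [0, 0, 0], "roll": 0},
    {"translation": [0, 0, 0], "roll": 0}
  ]
}}

```text
time: 18.22
tool_pos: [0.4871, -0.3578, -0.0175]
tool_rot: [3.141, -0.0, 0.389]
contact_force: [0.2, 0.5, 0.3]
opening: 0.0915
grip_force: 0.0
```

{"method": "step_arm", "body": {
  "commands": [
    {"translation": [0, 0, 0], "roll": 0},
    {"translation": [0, 0, 0], "roll": 0},
    {"translation": [0, 0, 0], "roll": 0},
    {"translation": [0, 0, 0], "roll": 0},
    {"translation": [0, 0, 0], "roll": 0},
    {"translation": [0, 0, 0], "roll": 0},
    {"translation": [0, 0, 0], "roll": 0}
  ],
  "fingers": 0,
  "grip_force": 18
}}

```text
time: 18.8
tool_pos: [0.4868, -0.3575, -0.0177]
tool_rot: [3.141, -0.0, 0.39]
contact_force: [-0.3, 0.4, 3.8]
opening: 0.0617
grip_force: 18.0
```

{"method": "step_arm", "body": {
  "commands": [
    {"translation": [0, 0, -5], "roll": 0},
    {"translation": [0, 0, -13], "roll": 0},
    {"translation": [0, 0, -22], "roll": 0},
    {"translation": [0, 0, -25], "roll": 0},
    {"translation": [0, 0, -25], "roll": 0},
    {"translation": [6, -6.7, -25], "roll": 0},
    {"translation": [12.4, -13.4, -16], "roll": 0},
    {"translation": [18.6, -20, -9], "roll": 0},
    {"translation": [18.6, -20, 0], "roll": 0},
    {"translation": [18.6, -20, 0], "roll": 0},
    {"translation": [18.6, -20, 0], "roll": 0},
    {"translation": [18.6, -20, 0], "roll": 0},
    {"translation": [18.6, -20, 0], "roll": 0},
    {"translation": [18.6, -20, 0], "roll": 0},
    {"translation": [18.6, -20, 0], "roll": 0},
    {"translation": [18.6, -20, 0], "roll": 0},
    {"translation": [18.6, -20, 0], "roll": 0},
    {"translation": [12.4, -13.4, 0], "roll": 0},
    {"translation": [7, -7, 0], "roll": 0},
    {"translation": [0, 0, 0], "roll": 0}
  ]
}}

```text
time: 20.47
tool_pos: [0.6026, -0.0481, 0.1218]
tool_rot: [-3.141, 0.0, 0.392]
contact_force: [-0.5, -0.9, -1.3]
opening: 0.0618
grip_force: 18.0
```

{"method": "step_arm", "body": {
  "commands": [
    {"translation": [0, 0, 0], "roll": 0.03},
    {"translation": [0, 0, 0], "roll": 0.06},
    {"translation": [0, 0, 0], "roll": 0.07},
    {"translation": [0, 0, 0], "roll": 0.07},
    {"translation": [0, 0, 0], "roll": 0.05},
    {"translation": [0, 0, 0], "roll": 0.027},
    {"translation": [0, 0, 0], "roll": 0},
    {"translation": [0, 0, 0], "roll": 0}
  ]
}}

```text
time: 21.13
tool_pos: [0.602, -0.0512, 0.1219]
tool_rot: [3.141, 0.0, 0.082]
contact_force: [-1.0, -0.8, -1.8]
opening: 0.0618
grip_force: 18.0
```

```bash
python3 look.py w10; python3 - <<'E'
from h import *
im=cv2.imread("pics/w10.png")[:,:,::-1].copy();c=np.load("pics/w10.npy",allow_pickle=True).item()
s=observe();print(s["opening"],s["grip_force"])
m=cv2.morphologyEx(blue2(im),cv2.MORPH_CLOSE,np.ones((3,3)))
for v in list(range(126,172,4))+[200,230]:
    u=np.where(m[v,230:400])[0];print(v,(u.min()+230,u.max()+230) if len(u) else None)
x,y,_=s["tool_pos"];a=s["tool_rot"][2];f=s["tool_pos"][2]+.0177
q=proj(tray_pts(x+.0078*np.cos(a),y+.0078*np.sin(a),a,f)[:24],c);print("held pred",q.min(0),q.max(0))
q=proj(tray_pts(.610,-.0504,.083,.034)[:24],c);print("base pred",q.min(0),q.max(0))
E
```

```text
21.1833 [ 0.602  -0.0509  0.1219] [3.141 0.    0.083]
0.06212678743931193 17.99444228410721
126 None
130 (np.int64(289), np.int64(339))
134 (np.int64(283), np.int64(344))
138 (np.int64(277), np.int64(352))
142 (np.int64(269), np.int64(360))
146 (np.int64(264), np.int64(365))
150 (np.int64(261), np.int64(368))
154 (np.int64(258), np.int64(371))
158 (np.int64(256), np.int64(372))
162 (np.int64(255), np.int64(374))
166 (np.int64(254), np.int64(374))
170 (np.int64(254), np.int64(375))
200 (np.int64(256), np.int64(373))
230 (np.int64(258), np.int64(371))
held pred [250.73215215 134.89825209] [373.77692276 333.10868669]
base pred [277.26992949 127.35864408] [349.47472704 254.04397831]
```

Aligned again, to within about 1 mm. Lowering.

{"method": "step_arm", "body": {
  "commands": [
    {"translation": [0, -1, 8], "roll": 0},
    {"translation": [0, 0, 16], "roll": 0},
    {"translation": [0, 0, 18], "roll": 0},
    {"translation": [0, 0, 14], "roll": 0},
    {"translation": [0, 0, 9], "roll": 0},
    {"translation": [0, 0, 6], "roll": 0},
    {"translation": [0, 0, 4], "roll": 0},
    {"translation": [0, 0, 3], "roll": 0},
    {"translation": [0, 0, 2], "roll": 0},
    {"translation": [0, 0, 0], "roll": 0}
  ]
}}

```text
time: 22.02
tool_pos: [0.6024, -0.049, 0.042]
tool_rot: [3.141, -0.0, 0.083]
contact_force: [0.5, -0.6, -1.1]
opening: 0.0615
grip_force: 18.0
```

{"method": "step_arm", "body": {
  "commands": [
    {"translation": [0, 0, 2], "roll": 0},
    {"translation": [0, 0, 2], "roll": 0},
    {"translation": [0, 0, 1.5], "roll": 0},
    {"translation": [0, 0, 1], "roll": 0},
    {"translation": [0, 0, 0], "roll": 0}
  ]
}}

```text
time: 22.43
tool_pos: [0.6021, -0.049, 0.0352]
tool_rot: [3.142, 0.0, 0.083]
contact_force: [-0.2, -0.5, -1.1]
opening: 0.0617
grip_force: 18.0
```

{"method": "step_arm", "body": {
  "commands": [
    {"translation": [0, 0, 1], "roll": 0},
    {"translation": [0, 0, 0.6], "roll": 0},
    {"translation": [0, 0, 0], "roll": 0},
    {"translation": [0, 0, 0], "roll": 0}
  ]
}}

```text
time: 22.77
tool_pos: [0.6024, -0.049, 0.0343]
tool_rot: [3.141, -0.0, 0.083]
contact_force: [-0.9, 0.7, 4.9]
opening: 0.0622
grip_force: 18.0
```

It seated at exactly the expected 34.3 mm with light contact. Releasing and looking.

{"method": "step_arm", "body": {
  "commands": [
    {"translation": [0, 0, 0], "roll": 0},
    {"translation": [0, 0, 0], "roll": 0},
    {"translation": [0, 0, 0], "roll": 0},
    {"translation": [0, 0, 0], "roll": 0},
    {"translation": [0, 0, -5], "roll": 0},
    {"translation": [0, 0, -15], "roll": 0},
    {"translation": [0, 0, -30], "roll": 0},
    {"translation": [0, 0, -35], "roll": 0},
    {"translation": [-10, 0, -35], "roll": 0},
    {"translation": [-25, 2, -35], "roll": 0},
    {"translation": [-30, 3, -30], "roll": 0},
    {"translation": [-30, 3, -20], "roll": 0},
    {"translation": [-30, 3, -10], "roll": 0},
    {"translation": [-23, 1, 0], "roll": 0},
    {"translation": [0, 0, 0], "roll": 0},
    {"translation": [0, 0, 0], "roll": 0}
  ],
  "fingers": 0.85
}}

```text
time: 24.1
tool_pos: [0.4568, -0.073, 0.2481]
tool_rot: [3.141, -0.002, 0.082]
contact_force: [0.7, -0.1, 0.4]
opening: 0.0781
grip_force: 0.0
```

```bash
python3 look.py w11; python3 - <<'E'
from h import *
im=cv2.imread("pics/w11.png")[:,:,::-1].copy();c=np.load("pics/w11.npy",allow_pickle=True).item()
print(rim(im,c,.61,-.05,.052))
u=proj([[.52,-.07,.09]],c)[0];print(u)
cv2.imwrite("pics/c11.png",cv2.resize(im[0:250,200:450],None,fx=2.4,fy=2.4)[:,:,::-1])
E
```

```text
24.15 [ 0.4575 -0.073   0.2476] [ 3.141e+00 -1.000e-03  8.200e-02]
rim x 603.9 y -49.8  108 x 63 yaw 0.081 box [276, 0, 56, 102, 4759]
[315.55787592 128.14670828]
```

View pics/c11.png

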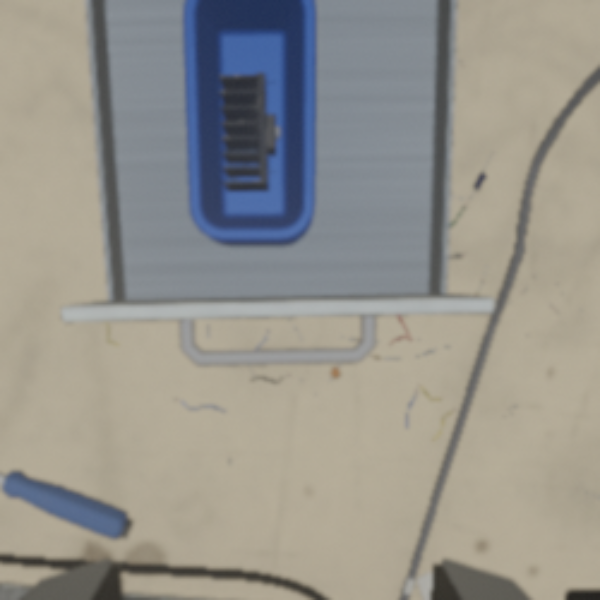

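The stack sits squarely: near rim at (250,240) in the crop, heatsink inside at (245,130), handle bar at (280,356).

```bash
python3 - <<'E'
from h import *
c=np.load("pics/w11.npy",allow_pickle=True).item()
b=ray([[200+x/2.4,y/2.4] for x,y in((195,358),(280,356),(365,354))],c,.076);print(b.round(4).tolist())
s=observe();p=s["tool_pos"];a=s["tool_rot"][2]
print(p,tomove(b[1,0]-p[0],b[1,1]-p[1],a))
print(proj([[.6+.0,-.05,.088]],c))
E
```

```text
[[0.4897, -0.0284, 0.076], [0.4945, -0.0736, 0.076], [0.4993, -0.1187, 0.076]]
[ 0.4574596  -0.07298851  0.247621  ] [36.8  3.6]
[[303.93863273  55.6761487 ]]
```

{"method": "step_arm", "body": {
  "commands": [
    {"translation": [-6, 3, 0], "roll": 0},
    {"translation": [0, 0, 15], "roll": 0},
    {"translation": [0, 0, 25], "roll": 0},
    {"translation": [0, 0, 25], "roll": 0},
    {"translation": [0, 0, 25], "roll": 0},
    {"translation": [0, 0, 25], "roll": 0},
    {"translation": [0, 0, 25], "roll": 0},
    {"translation": [0, 0, 25], "roll": 0},
    {"translation": [0, 0, 25], "roll": 0},
    {"translation": [0, 0, 20], "roll": 0},
    {"translation": [0, 0, 15], "roll": 0},
    {"translation": [0, 0, 9], "roll": 0},
    {"translation": [0, 0, 0], "roll": 0},
    {"translation": [0, 0, 0], "roll": 0}
  ],
  "fingers": 0
}}

```text
time: 25.32
tool_pos: [0.4516, -0.0764, 0.0128]
tool_rot: [-3.141, 0.001, 0.083]
contact_force: [0.4, 0.7, -0.1]
opening: 0.0006
grip_force: 0.0
```

{"method": "step_arm", "body": {
  "commands": [
    {"translation": [8, 0, 0], "roll": 0},
    {"translation": [8, 0, 0], "roll": 0},
    {"translation": [4, 0, 0], "roll": 0},
    {"translation": [4, 0, 0], "roll": 0},
    {"translation": [4, 0, 0], "roll": 0},
    {"translation": [4, 0, 0], "roll": 0},
    {"translation": [4, 0, 0], "roll": 0},
    {"translation": [4, 0, 0], "roll": 0}
  ]
}}

```text
time: 25.98
tool_pos: [0.491, -0.0729, 0.013]
tool_rot: [-3.141, 0.001, 0.083]
contact_force: [-3.7, -0.1, 1.2]
opening: 0.0001
grip_force: 1.4
```

Contact with the handle is about 3.7 N and the drawer is sliding. Pushing on.

{"method": "step_arm", "body": {
  "commands": [
    {"translation": [5, 0, 0], "roll": 0},
    {"translation": [7, 0, 0], "roll": 0},
    {"translation": [8, 0, 0], "roll": 0},
    {"translation": [8, 0, 0], "roll": 0},
    {"translation": [8, 0, 0], "roll": 0},
    {"translation": [8, 0, 0], "roll": 0},
    {"translation": [8, 0, 0], "roll": 0},
    {"translation": [8, 0, 0], "roll": 0},
    {"translation": [8, 0, 0], "roll": 0},
    {"translation": [8, 0, 0], "roll": 0},
    {"translation": [8, 0, 0], "roll": 0},
    {"translation": [8, 0, 0], "roll": 0},
    {"translation": [8, 0, 0], "roll": 0},
    {"translation": [7, 0, 0], "roll": 0},
    {"translation": [6, 0, 0], "roll": 0},
    {"translation": [5, 0, 0], "roll": 0},
    {"translation": [4, 0, 0], "roll": 0},
    {"translation": [3, 0, 0], "roll": 0}
  ]
}}

```text
time: 27.48
tool_pos: [0.6164, -0.0627, 0.0131]
tool_rot: [3.141, -0.0, 0.083]
contact_force: [-2.8, 1.8, 0.4]
opening: 0.0005
grip_force: 1.4
```

{"method": "step_arm", "body": {
  "commands": [
    {"translation": [4, 0, 0], "roll": 0},
    {"translation": [4, 0, 0], "roll": 0},
    {"translation": [4, 0, 0], "roll": 0},
    {"translation": [2, 0, 0], "roll": 0}
  ]
}}

```text
time: 27.82
tool_pos: [0.6305, -0.0617, 0.0131]
tool_rot: [3.141, -0.001, 0.083]
contact_force: [-2.6, 2.1, 0.1]
opening: 0.0003
grip_force: 1.3
```

{"method": "step_arm", "body": {
  "commands": [
    {"translation": [4, 0, 0], "roll": 0},
    {"translation": [3, 0, 0], "roll": 0},
    {"translation": [2, 0, 0], "roll": 0}
  ]
}}

```text
time: 28.07
tool_pos: [0.6393, -0.0608, 0.0131]
tool_rot: [3.141, -0.0, 0.083]
contact_force: [-3.4, 2.0, 0.4]
opening: 0.0001
grip_force: 1.3
```

Pushed about 158 mm so far with no jam. Finishing in small steps to the hard stop.

{"method": "step_arm", "body": {
  "commands": [
    {"translation": [2, 0, 0], "roll": 0},
    {"translation": [2, 0, 0], "roll": 0},
    {"translation": [1, 0, 0], "roll": 0},
    {"translation": [0, 0, 0], "roll": 0}
  ]
}}

```text
time: 28.4
tool_pos: [0.6442, -0.0605, 0.0131]
tool_rot: [3.141, -0.001, 0.083]
contact_force: [-1.2, 1.9, -0.1]
opening: 0.0009
grip_force: 0.6
```

{"method": "step_arm", "body": {
  "commands": [
    {"translation": [1.5, 0, 0], "roll": 0},
    {"translation": [1.5, 0, 0], "roll": 0},
    {"translation": [1, 0, 0], "roll": 0},
    {"translation": [0, 0, 0], "roll": 0}
  ]
}}

```text
time: 28.73
tool_pos: [0.648, -0.0601, 0.0131]
tool_rot: [3.141, -0.0, 0.083]
contact_force: [-2.0, 1.5, 0.5]
opening: 0.0005
grip_force: 0.8
```

{"method": "step_arm", "body": {
  "commands": [
    {"translation": [1.5, 0, 0], "roll": 0},
    {"translation": [1.5, 0, 0], "roll": 0},
    {"translation": [0, 0, 0], "roll": 0}
  ]
}}

```text
time: 28.98
tool_pos: [0.6507, -0.0599, 0.0131]
tool_rot: [3.141, 0.0, 0.083]
contact_force: [-3.1, 1.8, 0.5]
opening: 0.0007
grip_force: 1.5
```

{"method": "step_arm", "body": {
  "commands": [
    {"translation": [1.5, 0, 0], "roll": 0},
    {"translation": [1.5, 0, 0], "roll": 0},
    {"translation": [0, 0, 0], "roll": 0}
  ]
}}

```text
time: 29.23
tool_pos: [0.6506, -0.0598, 0.013]
tool_rot: [-3.141, 0.007, 0.083]
contact_force: [-13.8, -0.4, 8.0]
opening: 0.0004
grip_force: 7.1
```

{"method": "step_arm", "body": {
  "commands": [
    {"translation": [1.5, 0, 0], "roll": 0},
    {"translation": [1.5, 0, 0], "roll": 0},
    {"translation": [0, 0, 0], "roll": 0}
  ]
}}

```text
time: 29.48
tool_pos: [0.6503, -0.0597, 0.013]
tool_rot: [-3.14, 0.014, 0.083]
contact_force: [-24.2, -1.3, 14.3]
opening: 0.0006
grip_force: 12.8
```

{"method": "step_arm", "body": {
  "commands": [
    {"translation": [1.5, 0, 0], "roll": 0},
    {"translation": [1, 0, 0], "roll": 0},
    {"translation": [0, 0, 0], "roll": 0}
  ]
}}

```text
time: 29.73
tool_pos: [0.6501, -0.0597, 0.013]
tool_rot: [-3.14, 0.019, 0.084]
contact_force: [-35.3, -2.1, 19.8]
opening: 0.0005
grip_force: 17.6
```

A hard stop after about 170 mm of travel. Backing off and checking that it is fully shut.

{"method": "step_arm", "body": {
  "commands": [
    {"translation": [-10, 0, 0], "roll": 0},
    {"translation": [-20, 0, 0], "roll": 0},
    {"translation": [-30, 0, 0], "roll": 0},
    {"translation": [-30, 0, -15], "roll": 0},
    {"translation": [-20, 0, -30], "roll": 0},
    {"translation": [0, 0, -35], "roll": 0},
    {"translation": [0, 0, -35], "roll": 0},
    {"translation": [0, 0, -35], "roll": 0},
    {"translation": [0, 0, -30], "roll": 0},
    {"translation": [0, 0, -20], "roll": 0},
    {"translation": [0, 0, 0], "roll": 0},
    {"translation": [0, 0, 0], "roll": 0}
  ]
}}

```text
time: 30.73
tool_pos: [0.5508, -0.0687, 0.2144]
tool_rot: [3.14, -0.004, 0.083]
contact_force: [0.6, -0.4, -0.9]
opening: 0.0005
grip_force: 0.0
```

```bash
python3 look.py w12; python3 - <<'E'
from h import *
im=cv2.imread("pics/w12.png")[:,:,::-1].copy();c=np.load("pics/w12.npy",allow_pickle=True).item()
w=cv2.imread("pics/w2.png")[:,:,::-1];c2=np.load("pics/w2.npy",allow_pickle=True).item()
for u in(290,340):
    print("before",u,[(v,w[v,u].tolist()) for v in range(38,66,2)])
    r=ray([[u,v] for v in range(60,160,2)],c,.104)
    print("now",u,[(v,round(float(x[0]),3),im[v,u].tolist()) for v,x in zip(range(60,160,2),r) if .6<x[0]<.73])
for v in(46,48,50,52,54,56):print(v,ray([[290,v],[340,v]],c2,.106)[:,0].round(4))
E
```

```text
30.7833 [ 0.5498 -0.0684  0.2128] [ 3.141e+00 -1.000e-03  8.300e-02]
before 290 [(38, [119, 127, 134]), (40, [119, 127, 135]), (42, [118, 125, 133]), (44, [118, 126, 134]), (46, [119, 127, 134]), (48, [119, 127, 134]), (50, [111, 117, 123]), (52, [124, 131, 136]), (54, [89, 93, 96]), (56, [72, 75, 79]), (58, [112, 119, 125]), (60, [137, 145, 152]), (62, [137, 145, 151]), (64, [137, 145, 152])]
now 290 [(60, 0.68, [84, 84, 81]), (62, 0.678, [85, 86, 82]), (64, 0.676, [119, 120, 120]), (66, 0.674, [116, 117, 117]), (68, 0.672, [103, 102, 101]), (70, 0.671, [130, 125, 113]), (72, 0.669, [164, 157, 139]), (74, 0.667, [164, 157, 138]), (76, 0.665, [165, 157, 139]), (78, 0.663, [144, 139, 129]), (80, 0.661, [143, 143, 143]), (82, 0.659, [143, 143, 145]), (84, 0.657, [129, 127, 123]), (86, 0.655, [148, 141, 126]), (88, 0.654, [166, 158, 139]), (90, 0.652, [165, 157, 139]), (92, 0.65, [165, 157, 139]), (94, 0.648, [165, 157, 139]), (96, 0.646, [165, 157, 139]), (98, 0.644, [165, 157, 139]), (100, 0.642, [165, 157, 139]), (102, 0.64, [164, 156, 138]), (104, 0.638, [163, 155, 137]), (106, 0.63
[... 1587 characters left out ...]
 (108, 0.638, [164, 156, 138]), (110, 0.636, [165, 157, 139]), (112, 0.634, [162, 155, 138]), (114, 0.632, [162, 155, 138]), (116, 0.63, [165, 157, 138]), (118, 0.628, [165, 157, 139]), (120, 0.626, [164, 157, 138]), (122, 0.624, [164, 157, 138]), (124, 0.622, [165, 157, 138]), (126, 0.62, [165, 157, 139]), (128, 0.618, [166, 158, 140]), (130, 0.616, [166, 158, 140]), (132, 0.614, [163, 156, 139]), (134, 0.612, [163, 155, 138]), (136, 0.61, [161, 153, 136]), (138, 0.608, [164, 156, 137]), (140, 0.606, [161, 154, 135]), (142, 0.604, [161, 153, 135]), (144, 0.602, [161, 154, 135])]
46 [0.6977 0.6986]
48 [0.6954 0.6962]
50 [0.6931 0.6939]
52 [0.6907 0.6915]
54 [0.6883 0.6892]
56 [0.686  0.6868]
```

```bash
python3 - <<'E'
from h import *
im=cv2.imread("pics/w12.png")[:,:,::-1].copy();c=np.load("pics/w12.npy",allow_pickle=True).item()
for u in(290,340):
    r=ray([[u,v] for v in range(30,71)],c,.104)
    print(u,[(v,round(float(x[0]),4),int(im[v,u].mean())) for v,x in zip(range(30,71),r)])
E
```

```text
290 [(30, 0.7071, 112), (31, 0.7062, 112), (32, 0.7053, 112), (33, 0.7044, 113), (34, 0.7035, 111), (35, 0.7026, 112), (36, 0.7017, 112), (37, 0.7008, 113), (38, 0.6999, 112), (39, 0.699, 112), (40, 0.6981, 113), (41, 0.6972, 113), (42, 0.6963, 114), (43, 0.6954, 112), (44, 0.6945, 107), (45, 0.6936, 96), (46, 0.6927, 105), (47, 0.6918, 140), (48, 0.6909, 161), (49, 0.69, 165), (50, 0.6891, 165), (51, 0.6882, 164), (52, 0.6872, 163), (53, 0.6863, 155), (54, 0.6854, 137), (55, 0.6845, 105), (56, 0.6836, 84), (57, 0.6827, 82), (58, 0.6817, 83), (59, 0.6808, 82), (60, 0.6799, 83), (61, 0.679, 83), (62, 0.678, 84), (63, 0.6771, 95), (64, 0.6762, 119), (65, 0.6753, 131), (66, 0.6743, 116), (67, 0.6734, 100), (68, 0.6725, 102), (69, 0.6715, 107), (70, 0.6706, 122)]
340 [(30, 0.7111, 113), (31, 0.7102, 113), (32, 0.7093, 114), (33, 0.7085, 114), (34, 0.7076, 113), (35, 0.7067, 114), (36, 0.7058, 114), (37, 0.7049, 114), (38, 0.704, 114), (39, 0.7031, 114), (40, 0.7022, 115), (41, 0.7013, 115), (42, 0.7004, 112), (43, 0.6995, 107), (44, 0.6986, 99), (45, 0.6977, 112), (46, 0.6968, 142), (47, 0.6959, 160), (48, 0.695, 163), (49, 0.6941, 163), (50, 0.6932, 163), (51, 0.6922, 163), (52, 0.6913, 155), (53, 0.6904, 135), (54, 0.6895, 103), (55, 0.6886, 83), (56, 0.6877, 81), (57, 0.6868, 82), (58, 0.6858, 84), (59, 0.6849, 83), (60, 0.684, 83), (61, 0.6831, 83), (62, 0.6822, 83), (63, 0.6812, 84), (64, 0.6803, 83), (65, 0.6794, 84), (66, 0.6785, 84), (67, 0.6775, 84), (68, 0.6766, 97), (69, 0.6757, 125), (70, 0.6747, 143)]
```

The white front edge (about 8 mm) butts directly against the cabinet top with no gap, so the drawer is fully shut and the arm is clear.

```bash
python3 -c "
from cell import *
print(hand_in())"
```

```text
the job is handed in; nothing more can be done
None
```

I nested both bench trays on the drawer tray, with the heatsink tray on top and the heatsink still in it, pushed the drawer fully shut, and handed the job in at about 31 s; the fingertips turned out to be 39 mm short of the reported TCP, so I pressed them on the bench at about 37 N while finding that.

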